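Stir the deburring media until mixed

ROBOT

A 6-joint arm with a two-finger parallel gripper is mounted at the origin on a cart in front of the work surface, level with it; the furniture and walls round the work are solid. World frame = base frame: x ahead of the robot, y to its left, z up, the work surface at z = 0. Lengths are in m, angles in rad, forces in N, time in s.
With the tool pointing down it reaches from about 0.35 to 0.975 m from the base axis. Payload 4.9 kg.
Tool frame: the origin (TCP) lies at the very end of the fingers, on their centre line; the grasp point (between the pads) lies 19 mm behind it; z points along the fingers, y is the line along which they close (so a half turn about z gives the same grasp; the last joint's range is limited). The gripper opens to 85 mm and grips with 20 to 120 N. Pads are 22 mm wide; open, the fingers measure 114 mm over their backs; the gripper's body (76 mm by 85 mm) begins 54 mm behind the grasp point. The pads swing forward as they close: fully open they stand 13 mm farther back than shut.
Start: joints at [1.046, 0.053, 1.613, -0, 1.476, -0.119], TCP at [0.247, 0.574, 0.231] pointing down, gripper open.
Joint ranges: [-3.01, 3.01], [-1.01, 2.22], [0.06, 2.58], [-1.02, 4.17], [0.09, 2.62], [-3.14, 3.14]. Speed limits (rad/s): [2.57, 2.57, 3.14, 3.14, 3.14, 3.14].

INTERFACE

Orientations are given as a unit quaternion [w, x, y, z].
In Python, from plant import state, optics, ticket, nets gives the robot as it stands. The module is installed in compiled form; this text tells all that it offers.
- The arm moves only by the shell command python3 -m inch 'ROWS' [OPENING]. ROWS is JSON, a list of rows, each an object of numbers: "dx", "dy", "dz": the shift along the tool's x, y, z as a fraction of full scale; "rx", "ry", "rz": the turn, a rotation vector about the tool's x, y, z as a fraction of full scale. In form: [{"dx": .., "dy": .., "dz": .., "rx": .., "ry": .., "rz": ..}, ...]. A call has 1 to 5 rows; each row is the pose to reach, as a shift and turn from the pose commanded when the call began, along the tool's axes at that moment; what a row does not reach only later rows make up. Full scale, the value 1, is 0.8 m for a shift and 1.5 rad for a turn. A row lasts 1/10 s, in which the tool goes at most 50 mm and 8.59 degrees, less where a joint would pass 70% of its speed; a pose out of reach is approached as far as the arm can. A call with a number of a shift or a turn outside -1 to 1 is refused whole. A call with a gripper value outside its range is refused whole. OPENING is the opening, from -1 (shut) to 1 (fully open), set as the call begins (- or left out, the last holds). The fingers move at their own pace and stop on an object; the grip force is fixed at half the most. Time passes only in rows, so rows that repeat a pose let the fingers close. It gives the time, the measured TCP pose, the force, the opening and the grip force at its end, in the units of the state.
- state(): the state, without advancing time (a new reading comes with each control period).
- optics.grab_frame(name): name is "scene" or "top"; returns the picture (400x640x3 uint8, red, green, blue); there is no depth.
- optics.camera_info(name): a dict with "fx", "fy", "cx", "cy" (pixels), "R" (3x3) and "t" (3): a world point X has camera coordinates R X + t. Camera axes: x right, y down, z forward; pixel columns grow to the right and rows downward; lengths in m; the calibration is good to about 2 mm. A picture is of the moment at which its call begins. camera_info takes no time and is no camera call.
- ticket.job_done(): hands the job in; it is judged then, once.
Trained networks look in the newest picture that a camera, given by its name, has taken for a name from the list of things; names that differ only in an ending like _2 or _b are one class to them, and where a whole thing is asked for, a point or a joint stands for the part that bears it (a point fixed in the world has none). Each returns a list of dicts, best first, with "confidence" (0 to 1); they miss things now and then, are a little off and sometimes report something else, mostly with a low value. They report only what shows in the picture. A call takes as long as a camera call.
- nets.boxes_of(camera, name): "bbox" ([centre column, centre row, width, height] in pixels, round what is visible of it).
- nets.outline_of(camera, name): "pixels" (400x640 bool, what is visible of it) and "bbox" ([centre column, centre row, width, height] in pixels, round what is visible of it).
The state is a dict: "time": time; "joint_pos": joint angles; "joint_vel": joint speeds; "joint_efforts": joint torques, N m; "tool_pos": TCP position; "tool_rot": TCP orientation; "contact_force": force on the tool from outside, world axes, zero at the start; "ft_torque": the same for the moment, N m; "gripper_width": opening from 0.0 (shut) to 1.0 (fully open); "grasp_force": force on a finger pad.
Only numpy, scipy, OpenCV 4.12 (cv2) and the standard library are available. Lean on these libraries where they do the work, as an engineer would, in place of code of your own. Each camera call takes 0.05 s, during which the arm holds its last target. There are 200 camera calls.

TASK

Take the lid off the bowl of deburring beads and lay it knob up on the cork mat, then stir the beads with the stirrer (keep the fingers off them, and all of them in the bowl) until the two colours are mixed: every bead must have one of the other colour close beside it, with a gap of no more than half a bead. Stand the stirrer upright in its saucer again, and leave the two bottles and the loupe where they are.

Things in the scene. Friction and masses are not known exactly. Their poses are not given: they have to be found in the camera images.
- bowl: straight-walled round steel bowl, fixed; outer diameter 144, inner 132, rim 55 above the bench. Dark dished floor: 7 above the bench in the middle, rising evenly to 17 at the wall, so that beads roll back inward. Origin on its axis at bench height. At the start the beads stand in a ring of radius 29 round the free middle, blue in one half of the ring, white in the other
- lid_knob (a point): centre of the black knob (upright cylinder, diameter 26, height 30, the place to grip) of the loose grey round lid, diameter 148, 120 g. This point is 34 above the lid's underside, 30 above the underside of the plate that rests on the bowl's rim (a shallow locating plug, diameter 118, hangs 4 below the plate), and 15 below the knob's top; z is the lid's upward axis. At the start the lid covers the bowl
- mat: round cork mat, diameter 150, 3 thick, fixed to the bench; origin at the centre of its underside (bench height)
- stirrer_grip (a point): centre of the loose stirrer's square wooden grip (20 by 20 across the flats, 48 tall; flats face this point's x and y; take it squarely on two of them). Stick 131 tall, 140 g, steel stem of diameter 10, weighted steel foot of diameter 20 and height 24. This point is 105 above its underside, z to its top. It stands by itself in the saucer; pushed hard (over 10 N) it turns in the grip
- stirrer_foot (a point): centre of the underside of the stirrer's foot; z points along the stick to its top. Released leaning by more than about 0.15 rad it topples
- saucer: round shallow white saucer, fixed to the bench, outer diameter 90, height 12; flat inner floor of diameter about 68, 4 above the bench; origin on its axis at bench height
- spray_bottle_mid (a point): bystander: spray bottle with teal head, 211 tall, foot 47 (along its x) by 80 (along its y, -52 to +28), head reaching to 54 along +y; point on its axis 105 above the bench. Stands close behind the saucer (about 95 from its centre, away from the robot)
- oil_bottle_mid (a point): bystander: amber oil bottle with red nozzle, diameter 41, 126 tall; point on its axis 63 above the bench. Stands behind the mat (about 112 from its centre)
- loupe_mid (a point): bystander: black eye loupe, diameter 37, 22 tall; point at its centre, 11 above the bench. Lies in front of the mat (about 110 from its centre)
- blue_1: blue ceramic deburring bead (one of four): smooth ball, diameter 22, about 20 g, rolls; origin at its centre
- blue_2: blue ceramic deburring bead (one of four): smooth ball, diameter 22, about 20 g, rolls; origin at its centre
- blue_3: blue ceramic deburring bead (one of four): smooth ball, diameter 22, about 20 g, rolls; origin at its centre
- blue_4: blue ceramic deburring bead (one of four): smooth ball, diameter 22, about 20 g, rolls; origin at its centre
- white_1: white ceramic deburring bead (one of four): smooth ball, diameter 22, about 20 g, rolls; origin at its centre
- white_2: white ceramic deburring bead (one of four): smooth ball, diameter 22, about 20 g, rolls; origin at its centre
- white_3: white ceramic deburring bead (one of four): smooth ball, diameter 22, about 20 g, rolls; origin at its centre
- white_4: white ceramic deburring bead (one of four): smooth ball, diameter 22, about 20 g, rolls; origin at its centre

How it is judged:
By the outcome, as a careful person would: the job done as asked, in the order asked, and still so for the second after the job is handed in, with the robot touching nothing.
It also fails if it takes over 72 s, if anything falls off the work surface, if the arm or the gripper's body presses on something with over 40 N, if the wrist force passes 120 N, or if a joint passes its speed limit or range.

## Working session

There is one attempt and no reset: what is moved stays moved. The work goes in short steps, Python scripts to look and compute and a shell command to move; the robot and the scene stay as the last step left them, time stands still between calls to the robot, and variables do not carry over. Pictures are saved under pics/ and viewed, at most 10 in all, crops included, and the job is handed in when it is done.

```bash
mkdir -p pics; cat > h.py <<'E'
import numpy as np, cv2
from plant import state, optics, ticket, nets
def proj(cam,X):
    c=optics.camera_info(cam);R=np.array(c["R"]);t=np.array(c["t"])
    p=R@np.array(X,float)+t
    return np.array([c["fx"]*p[0]/p[2]+c["cx"],c["fy"]*p[1]/p[2]+c["cy"]])
def ray(cam,uv,z):
    c=optics.camera_info(cam);R=np.array(c["R"]);t=np.array(c["t"]).ravel()
    d=R.T@np.array([(uv[0]-c["cx"])/c["fx"],(uv[1]-c["cy"])/c["fy"],1]);o=-R.T@t
    return (o+d*(z-o[2])/d[2])
def save(cam,name,crop=None,s=1):
    f=optics.grab_frame(cam)
    g=f if crop is None else f[crop[1]:crop[3],crop[0]:crop[2]]
    g=cv2.resize(g,None,fx=s,fy=s)
    cv2.imwrite("pics/"+name,g[:,:,::-1]); return f
E
python3 - <<'E'
from h import *
a=save("top","a_top.png");b=save("scene","a_scene.png")
cv2.imwrite("pics/a.png",np.vstack([a,b])[:,:,::-1][::1])
g=np.vstack([a,b]); cv2.imwrite("pics/a.png",cv2.resize(g,(480,600))[:,:,::-1])
for c in("top","scene"):
    i=optics.camera_info(c);R=np.array(i["R"]);print(c,i["fx"],-R.T@np.array(i["t"]),R[2])
    for n in("bowl","lid_knob","mat","stirrer_grip","stirrer_foot","saucer","spray_bottle_mid","oil_bottle_mid","loupe_mid"):
        print(n,[(np.round(d["bbox"]).tolist(),round(d["confidence"],2)) for d in nets.boxes_of(c,n)[:2]])
s=state();print({k:np.round(v,3) for k,v in s.items()})
E
```

```text
top 496.8558875267707 [0.42619164 0.05985907 1.13535248] [ 0.08259576 -0.01474484 -0.99647405]
bowl []
lid_knob [([398.0, 206.0, 65.0, 67.0], 0.71)]
mat [([241.0, 203.0, 67.0, 64.0], 0.84)]
stirrer_grip [([318.0, 202.0, 14.0, 15.0], 0.58)]
stirrer_foot [([318.0, 204.0, 13.0, 15.0], 0.42)]
saucer []
spray_bottle_mid [([332.0, 158.0, 48.0, 32.0], 0.81), ([246.0, 252.0, 3.0, 10.0], 0.52)]
oil_bottle_mid [([230.0, 152.0, 21.0, 21.0], 0.93), ([244.0, 203.0, 65.0, 65.0], 0.73)]
loupe_mid []
scene 446.21297669665097 [ 0.0062878  -0.57046747  0.43141653] [ 0.59179121  0.70264202 -0.39506627]
bowl [([379.0, 284.0, 87.0, 47.0], 0.81)]
lid_knob [([380.0, 252.0, 89.0, 49.0], 0.94)]
mat [([267.0, 219.0, 67.0, 29.0], 0.87), ([319.0, 245.0, 43.0, 20.0], 0.41)]
stirrer_grip [([312.0, 214.0, 14.0, 64.0], 0.63)]
stirrer_foot [([313.0, 214.0, 13.0, 66.0], 0.79)]
saucer [([317.0, 244.0, 41.0, 21.0], 0.7)]
spray_bottle_mid [([356.0, 184.0, 39.0, 101.0], 0.86)]
oil_bottle_mid [([297.0, 181.0, 16.0, 51.0], 0.57)]
loupe_mid [([232.0, 232.0, 16.0, 17.0], 0.66), ([296.0, 182.0, 16.0, 51.0], 0.59)]
{'time': np.float64(1.0), 'joint_pos': array([ 1.046,  0.053,  1.613,  0.   ,  1.476, -0.119]), 'joint_vel': array([-0.002,  0.002, -0.   , -0.001, -0.   ,  0.   ]), 'joint_efforts': array([  0.   , -39.367, -37.048,  -0.   ,   0.   ,   0.   ]), 'tool_pos': array([0.247, 0.574, 0.231]), 'tool_rot': array([-0.   ,  0.202,  0.979, -0.   ]), 'contact_force': array([-0.313, -0.038, -0.309]), 'ft_torque': array([-0.  ,  0.  ,  0.01]), 'grasp_force': np.float64(0.0), 'gripper_width': np.float64(1.001)}
```

View pics/a_top.png

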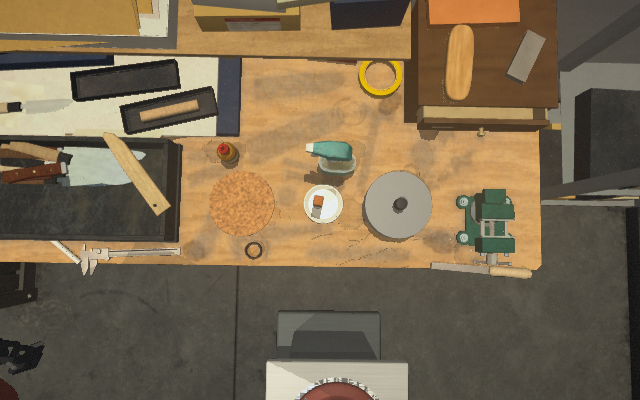

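View pics/a_scene.png

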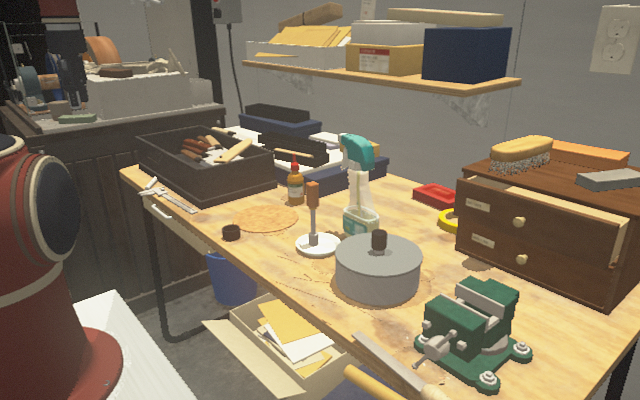

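The top view shows the mat at (241,203), the saucer at (323,204) with the stirrer's grip at (318,200), the lidded bowl at (398,204) with its knob at (400,203), the oil bottle at (228,152), the spray bottle at (333,157) and the loupe at (254,250). The scene view agrees.

```bash
python3 - <<'E'
from h import *
f=optics.grab_frame("top");s=optics.grab_frame("scene")
def cen(cam,n):
    d=nets.outline_of(cam,n)
    if not d: return None
    m=d[0]["pixels"].astype(np.uint8); c=max(cv2.findContours(m,0,1)[0],key=cv2.contourArea)
    return cv2.minEnclosingCircle(c),cv2.fitEllipse(c)
for n,z in(("mat",.003),("lid_knob",.062),("saucer",.012),("oil_bottle_mid",.1),("loupe_mid",.011)):
    r=cen("top",n)
    if r: print(n,np.round(r[0][0],1),round(r[0][1],1),np.round(ray("top",r[1][0],z),4),np.round(r[1][0],1))
# knob: dark pixels near (400,203)
def blob(img,mask,x0,y0,x1,y1):
    m=np.zeros(mask.shape,np.uint8);m[y0:y1,x0:x1]=mask[y0:y1,x0:x1];
    n,l,st,c=cv2.connectedComponentsWithStats(m);k=1+np.argmax(st[1:,4]);return c[k],st[k],(l==k)
g=f.max(2)
c,st,_=blob(f,g<60,380,185,420,225);print("knob top",c,st,ray("top",c,.093))
F=f.astype(int)
c,st,m=blob(f,(F[...,0]-F[...,2]>45)&(F[...,0]>100),308,188,330,212);print("grip",c,st,ray("top",c,.128),cv2.minAreaRect(np.argwhere(m)[:,::-1].astype(np.float32)))
w=(F.min(2)>165)
c,st,m=blob(f,w,300,183,346,228);cc=np.argwhere(m)[:,::-1].astype(np.int32);print("saucer",cv2.minEnclosingCircle(cc),ray("top",cv2.minEnclosingCircle(cc)[0],.012))
G=s.max(2);S=s.astype(int)
c,st,_=blob(s,G<60,365,225,395,255);print("knob scene",c,st)
c,st,m=blob(s,(S[...,0]-S[...,2]>45)&(S[...,0]>90),302,178,324,212);print("grip scene",c,st)
w=S.min(2)>165
A=cv2.resize(f[180:228,290:350],(480,384),interpolation=cv2.INTER_CUBIC)
B=cv2.resize(s[170:260,285:350],(277,384),interpolation=cv2.INTER_CUBIC)
cv2.imwrite("pics/b.png",np.hstack([A,B])[:,:,::-1])
E
```

```text
mat [241.  202.6] 33.1 [0.5016 0.2237 0.003 ] [241.1 203.1]
lid_knob [398.  204.5] 34.7 [ 0.5007 -0.1241  0.062 ] [397.8 204.5]
saucer [322.9 203.4] 19.4 [0.5035 0.0376 0.012 ] [322.9 203.4]
oil_bottle_mid [228.  152.5] 11.2 [0.6006 0.2411 0.1   ] [227.6 152.7]
loupe_mid [252.  250.5] 7.6 [0.3955 0.1936 0.011 ] [252.6 250.2]Traceback (most recent call last):
  File "<stdin>", line 16, in <module>
  File "<stdin>", line 14, in blob
    return _wrapfunc(a, 'argmax', axis=axis, out=out, **kwds)
    return bound(*args, **kwds)
ValueError: attempt to get argmax of an empty sequence
```

```bash
cat >> h.py <<'E'
def blob(mask,x0,y0,x1,y1):
    m=np.zeros(mask.shape,np.uint8);m[y0:y1,x0:x1]=mask[y0:y1,x0:x1]
    n,l,st,c=cv2.connectedComponentsWithStats(m)
    if n<2: return None
    k=1+np.argmax(st[1:,4]);return c[k],st[k],np.argwhere(l==k)[:,::-1].astype(np.float32)
E
python3 - <<'E'
from h import *
f=cv2.imread("pics/a_top.png")[:,:,::-1];s=cv2.imread("pics/a_scene.png")[:,:,::-1]
F=f.astype(int);S=s.astype(int)
print(f[195:212:3,392:410:3].max(2))
r=blob(f.max(2)<80,380,185,420,225)
if r:print("knob",r[0],r[1],ray("top",r[0],.095))
r=blob((F[...,0]-F[...,2]>45)&(F[...,0]>100),308,188,330,210)
if r:print("grip",r[0],r[1],ray("top",r[0],.13),cv2.minAreaRect(r[2]))
r=blob(s.max(2)<70,365,225,395,255)
if r:print("knob s",r[0],r[1])
r=blob((S[...,0]-S[...,2]>45)&(S[...,0]>90),302,178,324,212)
if r:print("grip s",r[0],r[1])
A=cv2.resize(f[180:228,290:350],(480,384),interpolation=cv2.INTER_CUBIC)
B=cv2.resize(s[170:260,285:350],(277,384),interpolation=cv2.INTER_CUBIC)
cv2.imwrite("pics/b.png",np.hstack([A,B])[:,:,::-1])
for X in([.5007,-.124,.085],[.5,.04,.109],[.5,.04,.004],[.5,.04,.135]):print(X,proj("top",X),proj("scene",X))
E
```

```text
[[171 170 169 168 167 167]
 [169 170 102  82 100 166]
 [170  64  91  84  80 120]
 [171  66  93  87  83 115]
 [104  64  80  84  76 168]
 [171  98  87  99 166 168]]
knob [399.14545455 205.09090909] [394 199  13  12  55] [ 0.49718033 -0.12129979  0.095     ]
grip [317.90526316 200.14736842] [313 195  11  11  95] [0.50186378 0.05010337 0.13      ] ((317.8846435546875, 200.07693481445312), (9.60969066619873, 9.60969066619873), 11.309932708740234)
grip s [311.35650624 197.37433155] [302 178  22  34 561]
[0.5007, -0.124, 0.085] [399.60085524 203.76626972] [377.7801091  238.75390468]
[0.5, 0.04, 0.109] [322.65485484 201.89213396] [314.7794963  197.52629525]
[0.5, 0.04, 0.004] [321.70982564 205.17635165] [315.64404555 246.22371222]
[0.5, 0.04, 0.135] [322.91931105 200.97308111] [314.55219968 184.72337161]
```

View pics/b.png

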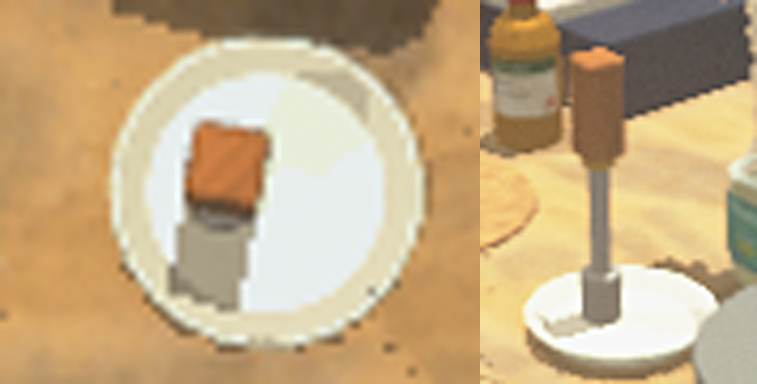

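The crop shows the stirrer upright, left of the saucer's centre. Its grip's top face is at about (318,200) and turned roughly 8-10° clockwise in the image. Next I'll align the tool and go over to the knob.

```bash
cat >> h.py <<'E'
from scipy.spatial.transform import Rotation as Ro
def rel(x,y,z,yaw=0):
    """fractions to reach TCP x,y,z, tool down, tool y at world angle 90deg+yaw"""
    s=state();q=s["tool_rot"];R=Ro.from_quat([q[1],q[2],q[3],q[0]])
    G=Ro.from_euler('z',yaw,degrees=True)*Ro.from_matrix(np.diag([-1.,1,-1]))
    d=R.inv().apply(np.array([x,y,z])-s["tool_pos"])/.8
    r=(R.inv()*G).as_rotvec()/1.5
    print("t",round(float(s["time"]),2),"pos",np.round(s["tool_pos"],4),"d",np.round(d,4),"r",np.round(r,4),"F",np.round(s["contact_force"],1),"w",round(float(s["gripper_width"]),3))
E
R='{"dx":-0.634,"dy":-0.68,"dz":-0.0625,"rz":-0.271}'
python3 -m inch '[{"dz":-0.0625,"rz":-0.1},{"dx":-0.634,"dy":-0.68,"dz":-0.0625,"rz":-0.271},{"dx":-0.634,"dy":-0.68,"dz":-0.0625,"rz":-0.271},{"dx":-0.634,"dy":-0.68,"dz":-0.0625,"rz":-0.271},{"dx":-0.634,"dy":-0.68,"dz":-0.0625,"rz":-0.271}]' 1
python3 -c "
from h import *
rel(.5007,-.124,.28)"
```

```text
t 1.35 pos [0.2467 0.5742 0.2313] d [-0.6362 -0.6766 -0.0608] r [-0.      0.     -0.2705] F [-0.5 -0.1 -0.3] w 1.001validation failed for argument at $[0]...
```

```bash

python3 -m inch '[{"dx":0,"dy":0,"dz":-0.0625,"rx":0,"ry":0,"rz":-0.1},{"dx":-0.634,"dy":-0.68,"dz":-0.0625,"rx":0,"ry":0,"rz":-0.271},{"dx":-0.634,"dy":-0.68,"dz":-0.0625,"rx":0,"ry":0,"rz":-0.271},{"dx":-0.634,"dy":-0.68,"dz":-0.0625,"rx":0,"ry":0,"rz":-0.271},{"dx":-0.634,"dy":-0.68,"dz":-0.0625,"rx":0,"ry":0,"rz":-0.271}]' 1
python3 -c "
from h import *
rel(.5007,-.124,.28)"
```

```text
time: 1.85
tool_pos: [0.3145, 0.3844, 0.2815]
tool_rot: [0.0, -0.001, 1.0, 0.0]
contact_force: [1.3, -0.0, 0.1]
gripper_width: 0.998
grasp_force: 0.0
t 1.85 pos [0.3145 0.3844 0.2815] d [-0.2317 -0.6359  0.0018] r [0.0002 0.0005 0.0011] F [ 1.3 -0.   0.1] w 0.998
```

```bash

python3 -m inch '[{"dx":-0.232,"dy":-0.636,"dz":0,"rx":0,"ry":0,"rz":0},{"dx":-0.232,"dy":-0.636,"dz":0,"rx":0,"ry":0,"rz":0},{"dx":-0.232,"dy":-0.636,"dz":0,"rx":0,"ry":0,"rz":0},{"dx":-0.232,"dy":-0.636,"dz":0,"rx":0,"ry":0,"rz":0},{"dx":-0.232,"dy":-0.636,"dz":0,"rx":0,"ry":0,"rz":0}]' >/dev/null
python3 -m inch '[{"dx":-0.12,"dy":-0.34,"dz":0,"rx":0,"ry":0,"rz":0},{"dx":-0.12,"dy":-0.34,"dz":0,"rx":0,"ry":0,"rz":0},{"dx":-0.12,"dy":-0.34,"dz":0,"rx":0,"ry":0,"rz":0},{"dx":-0.12,"dy":-0.34,"dz":0,"rx":0,"ry":0,"rz":0},{"dx":-0.12,"dy":-0.34,"dz":0,"rx":0,"ry":0,"rz":0}]' >/dev/null
python3 -c "
from h import *
rel(.5007,-.124,.15)"
```

```text
t 2.85 pos [ 0.4838 -0.0867  0.2817] d [-0.021  -0.0466  0.1646] r [-0.0001  0.0007  0.0001] F [1.1 0.7 0.8] w 1.001
```

```bash

python3 -m inch '[{"dx":-0.021,"dy":-0.0466,"dz":0.05,"rx":0,"ry":0,"rz":0},{"dx":-0.021,"dy":-0.0466,"dz":0.11,"rx":0,"ry":0,"rz":0},{"dx":-0.021,"dy":-0.0466,"dz":0.165,"rx":0,"ry":0,"rz":0},{"dx":-0.021,"dy":-0.0466,"dz":0.165,"rx":0,"ry":0,"rz":0}]' >/dev/null
python3 -m inch '[{"dx":0,"dy":0,"dz":0.03,"rx":0,"ry":0,"rz":0},{"dx":0,"dy":0,"dz":0.06,"rx":0,"ry":0,"rz":0},{"dx":0,"dy":0,"dz":0.085,"rx":0,"ry":0,"rz":0},{"dx":0,"dy":0,"dz":0.093,"rx":0,"ry":0,"rz":0},{"dx":0,"dy":0,"dz":0.093,"rx":0,"ry":0,"rz":0}]'
python3 -m inch '[{"dx":0,"dy":0,"dz":0,"rx":0,"ry":0,"rz":0},{"dx":0,"dy":0,"dz":0,"rx":0,"ry":0,"rz":0},{"dx":0,"dy":0,"dz":0,"rx":0,"ry":0,"rz":0},{"dx":0,"dy":0,"dz":0,"rx":0,"ry":0,"rz":0},{"dx":0,"dy":0,"dz":0,"rx":0,"ry":0,"rz":0}]' -1
python3 -c "
from h import *
rel(.5007,-.124,.074)"
```

```text
time: 3.75
tool_pos: [0.5009, -0.1217, 0.0761]
tool_rot: [0.0, -0.001, 1.0, -0.0]
contact_force: [0.6, -0.4, -0.7]
gripper_width: 1.005
grasp_force: 0.0
time: 4.25
tool_pos: [0.501, -0.1222, 0.0761]
tool_rot: [0.001, -0.0, 1.0, -0.0]
contact_force: [-0.9, -0.7, 4.3]
gripper_width: 0.286
grasp_force: 59.0
t 4.25 pos [ 0.501  -0.1222  0.0761] d [ 0.0004 -0.0023  0.0026] r [-0.0006  0.0011  0.0004] F [-0.9 -0.7  4.3] w 0.286
```

```bash

python3 -m inch '[{"dx":0,"dy":0,"dz":-0.03,"rx":0,"ry":0,"rz":0},{"dx":0,"dy":0,"dz":-0.08,"rx":0,"ry":0,"rz":0},{"dx":0,"dy":0,"dz":-0.14,"rx":0,"ry":0,"rz":0},{"dx":0,"dy":0,"dz":-0.2,"rx":0,"ry":0,"rz":0},{"dx":0,"dy":0,"dz":-0.24,"rx":0,"ry":0,"rz":0}]'
python3 -m inch '[{"dx":0,"dy":0.025,"dz":0,"rx":0,"ry":0,"rz":0},{"dx":0,"dy":0.065,"dz":0,"rx":0,"ry":0,"rz":0},{"dx":0,"dy":0.11,"dz":0,"rx":0,"ry":0,"rz":0},{"dx":0,"dy":0.16,"dz":0,"rx":0,"ry":0,"rz":0},{"dx":0,"dy":0.21,"dz":0,"rx":0,"ry":0,"rz":0}]'
python3 -m inch '[{"dx":0,"dy":0.05,"dz":0,"rx":0,"ry":0,"rz":0},{"dx":0,"dy":0.1,"dz":0,"rx":0,"ry":0,"rz":0},{"dx":0,"dy":0.15,"dz":0,"rx":0,"ry":0,"rz":0},{"dx":0,"dy":0.2,"dz":0,"rx":0,"ry":0,"rz":0},{"dx":0,"dy":0.2225,"dz":0,"rx":0,"ry":0,"rz":0}]'
python3 - <<'E'
from h import *
rel(.5018,.2237,.03)
a=save("top","c_top.png");b=save("scene","c_sc.png")
cv2.imwrite("pics/c.png",np.hstack([cv2.resize(a[130:280,190:450],(520,300)),b[130:330,200:480][:, :280].repeat(1,0)[:,:]]) [:,:,::-1] if 0 else np.vstack([cv2.resize(a[130:280,190:450],(520,300)),cv2.resize(b[130:330,180:480],(520,300))])[:,:,::-1])
E
```

```text
time: 4.75
tool_pos: [0.5009, -0.122, 0.2707]
tool_rot: [0.002, -0.0, 1.0, -0.001]
contact_force: [0.7, -0.0, -1.2]
gripper_width: 0.281
grasp_force: 58.9
time: 5.25
tool_pos: [0.4996, 0.0476, 0.2663]
tool_rot: [-0.0, -0.0, 1.0, 0.0]
contact_force: [1.3, 0.1, -0.2]
gripper_width: 0.282
grasp_force: 59.0
time: 5.75
tool_pos: [0.4992, 0.2271, 0.2662]
tool_rot: [-0.001, -0.002, 1.0, 0.0]
contact_force: [0.8, -1.3, -1.4]
gripper_width: 0.282
grasp_force: 59.1
t 5.75 pos [0.4992 0.2271 0.2662] d [-0.0037 -0.0044  0.2952] r [ 0.0004 -0.001   0.0024] F [ 0.8 -1.3 -1.4] w 0.282
```

View pics/c.png

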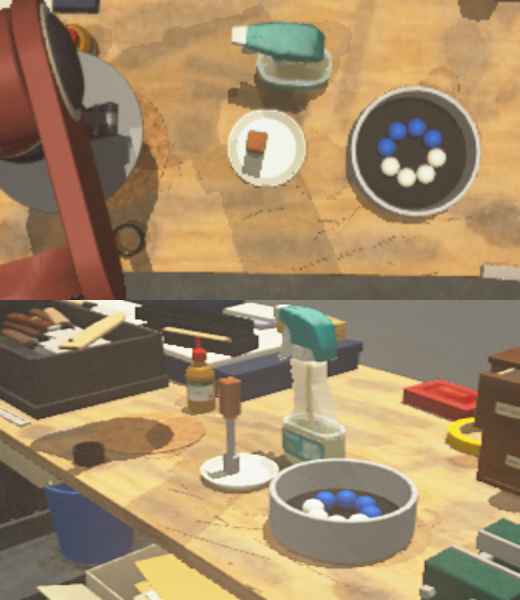

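The picture shows the lid held over the mat at the left. The bowl is open, with the blue ring half on the far side (crop rows 125-145) and the white half nearer the robot. All else is in place. I'll lower the lid.

```bash

python3 -m inch '[{"dx":-0.0037,"dy":-0.0044,"dz":0.05,"rx":0,"ry":0,"rz":0},{"dx":-0.0037,"dy":-0.0044,"dz":0.11,"rx":0,"ry":0,"rz":0},{"dx":-0.0037,"dy":-0.0044,"dz":0.17,"rx":0,"ry":0,"rz":0},{"dx":-0.0037,"dy":-0.0044,"dz":0.225,"rx":0,"ry":0,"rz":0},{"dx":-0.0037,"dy":-0.0044,"dz":0.25,"rx":0,"ry":0,"rz":0}]' | head -2
python3 -m inch '[{"dx":0,"dy":0,"dz":0.02,"rx":0,"ry":0,"rz":0},{"dx":0,"dy":0,"dz":0.036,"rx":0,"ry":0,"rz":0},{"dx":0,"dy":0,"dz":0.044,"rx":0,"ry":0,"rz":0},{"dx":0,"dy":0,"dz":0.044,"rx":0,"ry":0,"rz":0}]'
python3 -c "
from h import *
rel(.5018,.2237,.028)"
```

```text
time: 6.35
tool_pos: [0.4994, 0.2184, 0.0613]
time: 6.75
tool_pos: [0.5032, 0.2205, 0.0317]
tool_rot: [-0.0, -0.0, 1.0, -0.0]
contact_force: [0.1, -0.3, -1.2]
gripper_width: 0.282
grasp_force: 59.2
t 6.75 pos [0.5032 0.2205 0.0317] d [0.0017 0.004  0.0046] r [-0.     -0.0001  0.0003] F [ 0.1 -0.3 -1.2] w 0.282
```

```bash

python3 -m inch '[{"dx":0.0017,"dy":0.003,"dz":0.002,"rx":0,"ry":0,"rz":0},{"dx":0.0017,"dy":0.004,"dz":0.0035,"rx":0,"ry":0,"rz":0},{"dx":0.0017,"dy":0.004,"dz":0.005,"rx":0,"ry":0,"rz":0},{"dx":0.0017,"dy":0.004,"dz":0.005,"rx":0,"ry":0,"rz":0}]'
python3 -m inch '[{"dx":0,"dy":0,"dz":0,"rx":0,"ry":0,"rz":0},{"dx":0,"dy":0,"dz":0,"rx":0,"ry":0,"rz":0},{"dx":0,"dy":0,"dz":0,"rx":0,"ry":0,"rz":0},{"dx":0,"dy":0,"dz":0,"rx":0,"ry":0,"rz":0}]' 0.5
python3 -m inch '[{"dx":0,"dy":0,"dz":-0.03,"rx":0,"ry":0,"rz":0},{"dx":0,"dy":0,"dz":-0.09,"rx":0,"ry":0,"rz":0},{"dx":0,"dy":0,"dz":-0.15,"rx":0,"ry":0,"rz":0},{"dx":0,"dy":0,"dz":-0.21,"rx":0,"ry":0,"rz":0},{"dx":0,"dy":0,"dz":-0.27,"rx":0,"ry":0,"rz":0}]' 1
python3 - <<'E'
from h import *
rel(.502,.050,.24,-9)
f=cv2.imread("pics/c_top.png")[:,:,::-1].astype(int);s=cv2.imread("pics/c_sc.png")[:,:,::-1].astype(int)
r=blob((f[...,0]-f[...,2]>55)&(f[...,0]>100)&(f[...,1]<110),308,188,330,212);print(r[0],cv2.minAreaRect(r[2]))
r=blob((s[...,0]-s[...,2]>45)&(s[...,0]>60)&(s[...,1]<120),302,178,324,212);print(r[0],r[1])
for x,y in((.502,.05),(.5,.048)):print(proj("scene",[x,y,.111]),proj("scene",[x,y,.135]),proj("scene",[x,y,.087]),proj("top",[x,y,.135]))
E
```

```text
time: 7.15
tool_pos: [0.5018, 0.2241, 0.028]
tool_rot: [0.0, -0.0, 1.0, 0.0]
contact_force: [-0.5, -0.1, -0.1]
gripper_width: 0.284
grasp_force: 59.2
time: 7.55
tool_pos: [0.5019, 0.2239, 0.0279]
tool_rot: [0.0, -0.0, 1.0, 0.0]
contact_force: [-0.7, 0.4, 0.2]
gripper_width: 0.75
grasp_force: 0.0
time: 8.05
tool_pos: [0.5013, 0.2238, 0.2457]
tool_rot: [0.0, -0.0, 1.0, 0.0]
contact_force: [1.1, 0.4, -0.2]
gripper_width: 1.002
grasp_force: 0.0
t 8.05 pos [0.5013 0.2238 0.2457] d [-0.0007 -0.2172  0.0071] r [1.000e-04 2.000e-04 1.052e-01] F [ 1.1  0.4 -0.2] w 1.002
[316.81818182 204.        ] ((316.8000183105469, 204.10003662109375), (8.538147926330566, 1.5811388492584229), 18.43494987487793)
[310.68       195.24923077] [302 178  17  32 325]
[312.26299101 194.81600316] [312.02702426 183.08218986] [312.49378706 206.29269548] [317.98489159 199.89562897]
[312.10974922 195.36920807] [311.87133667 183.60561186] [312.3429218  206.87425722] [318.95811    200.90129403]
```

```bash

python3 -m inch '[{"dx":-0.001,"dy":-0.06,"dz":0.007,"rx":0,"ry":0,"rz":0.05},{"dx":-0.001,"dy":-0.12,"dz":0.007,"rx":0,"ry":0,"rz":0.093},{"dx":-0.001,"dy":-0.18,"dz":0.007,"rx":0,"ry":0,"rz":0.093},{"dx":-0.001,"dy":-0.2172,"dz":0.007,"rx":0,"ry":0,"rz":0.093},{"dx":-0.001,"dy":-0.2172,"dz":0.007,"rx":0,"ry":0,"rz":0.093}]' 1
python3 -c "
from h import *
rel(.502,.050,.09,-8)"
```

```text
time: 8.55
tool_pos: [0.5026, 0.0471, 0.2382]
tool_rot: [0.0, 0.072, 0.997, -0.0]
contact_force: [0.3, 0.6, -0.5]
gripper_width: 1.0
grasp_force: 0.0
t 8.55 pos [0.5026 0.0471 0.2382] d [0.0013 0.0036 0.1853] r [-0.0006  0.0004 -0.0027] F [ 0.3  0.6 -0.5] w 1.0
```

```bash

python3 -m inch '[{"dx":0,"dy":0,"dz":0.05,"rx":0,"ry":0,"rz":0},{"dx":0,"dy":0,"dz":0.1,"rx":0,"ry":0,"rz":0},{"dx":0,"dy":0,"dz":0.15,"rx":0,"ry":0,"rz":0},{"dx":0,"dy":0,"dz":0.187,"rx":0,"ry":0,"rz":0},{"dx":0,"dy":0,"dz":0.187,"rx":0,"ry":0,"rz":0}]'
python3 -m inch '[{"dx":0,"dy":0,"dz":0,"rx":0,"ry":0,"rz":0},{"dx":0,"dy":0,"dz":0,"rx":0,"ry":0,"rz":0},{"dx":0,"dy":0,"dz":0,"rx":0,"ry":0,"rz":0},{"dx":0,"dy":0,"dz":0,"rx":0,"ry":0,"rz":0},{"dx":0,"dy":0,"dz":0,"rx":0,"ry":0,"rz":0}]' -1
python3 -c "
from h import *
rel(.5025,-.1235,.20,-8)"
```

```text
time: 9.05
tool_pos: [0.4985, 0.0511, 0.0833]
tool_rot: [-0.005, 0.069, 0.998, 0.0]
contact_force: [-0.2, 0.5, -0.0]
gripper_width: 1.001
grasp_force: 0.0
time: 9.55
tool_pos: [0.5037, 0.0501, 0.0901]
tool_rot: [0.001, 0.069, 0.998, -0.0]
contact_force: [-0.2, -0.2, 5.1]
gripper_width: 0.222
grasp_force: 59.1
t 9.55 pos [0.5037 0.0501 0.0901] d [-0.0289 -0.2151 -0.1373] r [0.0001 0.0019 0.0006] F [-0.2 -0.2  5.1] w 0.222
```

```bash
cat >> h.py <<'E'
C0=None
def beads(bowl,f=None):
    """bead xy (mm) relative to bowl centre, + pairing report"""
    out={}
    optics.grab_frame("top") if f is None else None
    for n in("blue","white"):
        L=[]
        for d in nets.boxes_of("top",n+"_1"):
            b=d["bbox"]
            if d["confidence"]<.25 or not 7<b[2]<17 or not 7<b[3]<17: continue
            z=.022
            for _ in range(3):
                p=ray("top",b[:2],z);r=np.hypot(*(p[:2]-bowl));z=.018+.1515*r
            q=(p[:2]-bowl)*1e3
            if r<.07 and all(np.hypot(*(q-k))>8 for k in L): L.append(q)
        out[n]=np.array(L).reshape(-1,2)
    from scipy.spatial.distance import cdist
    D=cdist(out["blue"],out["white"])
    for n,m in(("blue",D.min(1) if D.size else 0),("white",D.min(0) if D.size else 0)):
        print(n,[(*np.round(q).astype(int).tolist(),round(float(v))) for q,v in zip(out[n],np.atleast_1d(m))])
    return out
E
python3 -m inch '[{"dx":0,"dy":0,"dz":-0.03,"rx":0,"ry":0,"rz":0},{"dx":0,"dy":0,"dz":-0.08,"rx":0,"ry":0,"rz":0},{"dx":0,"dy":0,"dz":-0.12,"rx":0,"ry":0,"rz":0},{"dx":0,"dy":0,"dz":-0.14,"rx":0,"ry":0,"rz":0}]'
python3 - <<'E'
from h import *
f=save("top","d_top.png")
for d in nets.outline_of("top","bowl")[:1]:
    c=max(cv2.findContours(d["pixels"].astype(np.uint8),0,1)[0],key=cv2.contourArea);e=cv2.minEnclosingCircle(c);el=cv2.fitEllipse(c)
    print(e,el,ray("top",e[0],.055),ray("top",el[0],.05))
g=cv2.cvtColor(f,cv2.COLOR_RGB2GRAY)[160:250,350:450]
h=cv2.HoughCircles(cv2.resize(g,None,fx=3,fy=3),cv2.HOUGH_GRADIENT,1,60,param1=100,param2=20,minRadius=80,maxRadius=115)
if h is not None:
    for x,y,r in h[0][:3]:print("hough",350+x/3,160+y/3,r/3,ray("top",(350+x/3,160+y/3),.055))
beads(np.array([.501,-.1225]),f)
rel(.501,-.1225,.2,-8)
E
```

```text
time: 9.95
tool_pos: [0.504, 0.0501, 0.2041]
tool_rot: [0.003, 0.069, 0.998, 0.0]
contact_force: [0.4, 0.3, -1.4]
gripper_width: 0.232
grasp_force: 58.8
((396.65093994140625, 204.99661254882812), 33.3228759765625) ((397.4420166015625, 205.43312072753906), (62.52700424194336, 65.22179412841797), 31.725351333618164) [ 0.50001763 -0.12280137  0.055     ] [ 0.49943084 -0.12539112  0.05      ]
hough 398.16666 205.5 30.033333 [ 0.49897566 -0.12612512  0.055     ]
blue [(20, 15, 39), (9, 30, 29)]
white [(-19, 21, 29), (-26, -22, 59)]
t 10.15 pos [0.5019 0.0502 0.1991] d [-0.0288 -0.2139 -0.0012] r [-0.0001 -0.0013  0.0005] F [-1.1 -0.2 -1.9] w 0.227
```

```bash
cat >> h.py <<'E'
B=np.array([.500,-.1235])
def beads(f,name=None):
    from scipy.spatial.distance import cdist
    x0,y0=355,162;K=8
    c=cv2.resize(f[y0:y0+86,x0:x0+86],None,fx=K,fy=K,interpolation=cv2.INTER_CUBIC).astype(int)
    blue=(c[...,2]-c[...,0]>50);white=(c.min(2)>115)
    yy,xx=np.mgrid[:c.shape[0],:c.shape[1]];cc=(proj("top",[*B,.02])-[x0,y0]+.5)*K
    rad=np.hypot(xx-cc[0],yy-cc[1])<28*K
    out={}
    r=int(4.6*K);t=np.zeros((2*r+9,2*r+9),np.float32);cv2.circle(t,(r+4,r+4),r,1,-1);t=t/t.sum()-(1-t)/ (1-t).sum()*.35
    for n,m in(("blue",blue&rad),("white",white&rad)):
        m=m.astype(np.float32);L=[]
        for _ in range(4):
            s=cv2.filter2D(m,-1,t,borderType=cv2.BORDER_CONSTANT);_,v,_,p=cv2.minMaxLoc(s)
            if v<.4:break
            cv2.circle(m,p,int(4.7*K),0,-1)
            uv=np.array(p)/K+[x0,y0]-.5+.5/K;z=.02
            for _ in range(3):
                q=ray("top",uv,z)[:2]-B;z=.018+.1515*np.hypot(*q)
            L.append([*(q*1e3),v])
        out[n]=np.array(L).reshape(-1,3)
    D=cdist(out["blue"][:,:2],out["white"][:,:2])
    for n,mm in(("blue",D.min(1)),("white",D.min(0))):
        print(n,[(round(a),round(b),round(v,2),"nn",round(float(k))) for (a,b,v),k in zip(out[n],mm)])
    if name: cv2.imwrite("pics/"+name,cv2.resize(c.astype(np.uint8)[:,:,::-1],(500,500)))
    return out
E
python3 - <<'E'
from h import *
beads(cv2.imread("pics/d_top.png")[:,:,::-1],"d.png")
E
```

```text
blue [(17, -26, np.float64(0.95), 'nn', 22), (29, -8, np.float64(0.93), 'nn', 41), (7, 26, np.float64(0.92), 'nn', 22), (25, 14, np.float64(0.92), 'nn', 41)]
white [(-15, 22, np.float64(0.94), 'nn', 22), (-27, 3, np.float64(0.95), 'nn', 41), (-5, -30, np.float64(0.93), 'nn', 22), (-23, -18, np.float64(0.95), 'nn', 41)]
```

View pics/d.png

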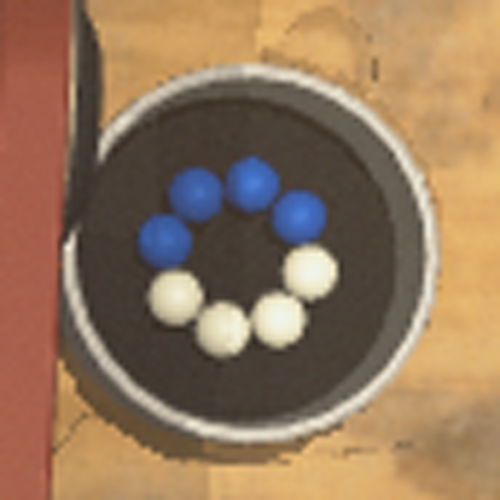

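The detector matches the picture: blue beads at the top of the ring at crop (165-300,185-240), white below, foursquare around an empty middle. I'll carry the stirrer over the bowl, squared up to world axes, and lower it into the middle.

```bash
sed -i 's/^B=.*/B=np.array([.5007,-.125])/' h.py
python3 -c "
from h import *
rel(.5007,-.125,.2,0)"
python3 -m inch '[{"dx":-0.015,"dy":-0.05,"dz":0,"rx":0,"ry":0,"rz":-0.05},{"dx":-0.029,"dy":-0.1,"dz":0,"rx":0,"ry":0,"rz":-0.093},{"dx":-0.029,"dy":-0.15,"dz":0,"rx":0,"ry":0,"rz":-0.093},{"dx":-0.029,"dy":-0.2,"dz":0,"rx":0,"ry":0,"rz":-0.093},{"dx":-0.029,"dy":-0.2165,"dz":0,"rx":0,"ry":0,"rz":-0.093}]' | head -2
python3 -m inch '[{"dx":0,"dy":0,"dz":0,"rx":0,"ry":0,"rz":0},{"dx":0,"dy":0,"dz":0,"rx":0,"ry":0,"rz":0}]' | head -3
python3 -c "
from h import *
rel(.5007,-.125,.100,0)"
```

```text
t 10.15 pos [0.5019 0.0502 0.1991] d [-0.0288 -0.217  -0.0012] r [-0.     -0.0013 -0.0926] F [-1.1 -0.2 -1.9] w 0.227
time: 10.65
tool_pos: [0.4997, -0.127, 0.1973]
time: 10.85
tool_pos: [0.5009, -0.1238, 0.1988]
tool_rot: [-0.001, -0.0, 1.0, 0.001]
t 10.85 pos [ 0.5009 -0.1238  0.1988] d [-1.000e-04 -1.800e-03  1.234e-01] r [ 0.0012 -0.0017  0.0003] F [ 0.8  0.9 -2. ] w 0.227
```

```bash

python3 -m inch '[{"dx":0,"dy":-0.001,"dz":0.04,"rx":0,"ry":0,"rz":0},{"dx":0,"dy":-0.001,"dz":0.08,"rx":0,"ry":0,"rz":0},{"dx":0,"dy":-0.001,"dz":0.11,"rx":0,"ry":0,"rz":0},{"dx":0,"dy":-0.001,"dz":0.12,"rx":0,"ry":0,"rz":0},{"dx":0,"dy":-0.001,"dz":0.12,"rx":0,"ry":0,"rz":0}]' | sed -n 2,4p
python3 -m inch '[{"dx":-0.015,"dy":0,"dz":0,"rx":0,"ry":0,"rz":0},{"dx":-0.03,"dy":0,"dz":0,"rx":0,"ry":0,"rz":0},{"dx":-0.0425,"dy":0,"dz":0,"rx":0,"ry":0,"rz":0},{"dx":-0.0375,"dy":0.02,"dz":0,"rx":0,"ry":0,"rz":0},{"dx":-0.025,"dy":0.035,"dz":0,"rx":0,"ry":0,"rz":0}]'| sed -n 2,4p
python3 -m inch '[{"dx":0.019,"dy":0.0075,"dz":0,"rx":0,"ry":0,"rz":0},{"dx":0.0375,"dy":0.0025,"dz":0,"rx":0,"ry":0,"rz":0},{"dx":0.03,"dy":-0.015,"dz":0,"rx":0,"ry":0,"rz":0},{"dx":0.025,"dy":-0.03,"dz":0,"rx":0,"ry":0,"rz":0},{"dx":0.025,"dy":-0.05,"dz":0,"rx":0,"ry":0,"rz":0}]'| sed -n 2,4p
python3 -m inch '[{"dx":0,"dy":-0.02,"dz":0,"rx":0,"ry":0,"rz":0},{"dx":0.0175,"dy":-0.025,"dz":0,"rx":0,"ry":0,"rz":0},{"dx":0.0325,"dy":-0.01,"dz":0,"rx":0,"ry":0,"rz":0},{"dx":0.0175,"dy":0.005,"dz":0,"rx":0,"ry":0,"rz":0},{"dx":0,"dy":0.015,"dz":0,"rx":0,"ry":0,"rz":0}]'
python3 -c "
from h import *
f=save('top','e_top.png');beads(f,'e.png');rel(.5007,-.125,.102,0)"
```

```text
tool_pos: [0.5007, -0.1238, 0.1028]
tool_rot: [-0.002, -0.001, 1.0, 0.001]
contact_force: [-0.1, -0.6, -0.4]
tool_pos: [0.5222, -0.0965, 0.105]
tool_rot: [0.001, -0.0, 1.0, -0.0]
contact_force: [-1.6, -5.4, -1.2]
tool_pos: [0.5025, -0.138, 0.1051]
tool_rot: [0.001, -0.001, 1.0, 0.0]
contact_force: [0.2, 0.7, -1.2]
time: 12.85
tool_pos: [0.5016, -0.1261, 0.1043]
tool_rot: [-0.0, 0.0, 1.0, -0.0]
contact_force: [0.4, -1.2, -0.4]
gripper_width: 0.224
grasp_force: 59.7
blue [(32, 23, np.float64(0.63), 'nn', 52)]
white [(-18, 37, np.float64(0.82), 'nn', 52)]
t 12.9 pos [ 0.5041 -0.1252  0.1049] d [0.0043 0.0003 0.0036] r [0.0002 0.0017 0.0003] F [-0.2  0.4  0.1] w 0.229
```

```bash

python3 -m inch '[{"dx":0,"dy":0,"dz":-0.03,"rx":0,"ry":0,"rz":0},{"dx":0,"dy":0,"dz":-0.08,"rx":0,"ry":0,"rz":0},{"dx":0,"dy":0.03,"dz":-0.125,"rx":0,"ry":0,"rz":0},{"dx":0,"dy":0.09,"dz":-0.125,"rx":0,"ry":0,"rz":0},{"dx":0,"dy":0.15,"dz":-0.125,"rx":0,"ry":0,"rz":0}]' >/dev/null
python3 -m inch '[{"dx":0,"dy":0.06,"dz":0,"rx":0,"ry":0,"rz":0},{"dx":0,"dy":0.06,"dz":0,"rx":0,"ry":0,"rz":0},{"dx":0,"dy":0.06,"dz":0,"rx":0,"ry":0,"rz":0}]' |head -2
python3 -c "
from h import *
f=save('top','f_top.png');beads(f,'f.png');rel(.5007,-.125,.2,0)
f=save('top','f_top2.png');beads(f)"
```

```text
time: 13.7
tool_pos: [0.5021, 0.0431, 0.2047]
blue [(16, -20, np.float64(0.97), 'nn', 21), (37, 26, np.float64(0.93), 'nn', 37), (23, 10, np.float64(0.89), 'nn', 22), (36, -7, np.float64(0.92), 'nn', 36)]
white [(-15, 30, np.float64(0.93), 'nn', 43), (2, 16, np.float64(0.94), 'nn', 22), (-18, 7, np.float64(0.93), 'nn', 41), (0, -5, np.float64(0.95), 'nn', 21)]
t 13.75 pos [0.5021 0.0421 0.2046] d [ 0.002  -0.2089  0.0059] r [-0.0005  0.      0.0009] F [ 0.3 -0.3 -0.8] w 0.227
blue [(16, -20, np.float64(0.97), 'nn', 21), (37, 26, np.float64(0.93), 'nn', 37), (23, 10, np.float64(0.9), 'nn', 22), (36, -7, np.float64(0.91), 'nn', 36)]
white [(-15, 30, np.float64(0.93), 'nn', 43), (2, 16, np.float64(0.93), 'nn', 22), (-18, 7, np.float64(0.93), 'nn', 41), (0, -5, np.float64(0.95), 'nn', 21)]
```

View pics/f.png

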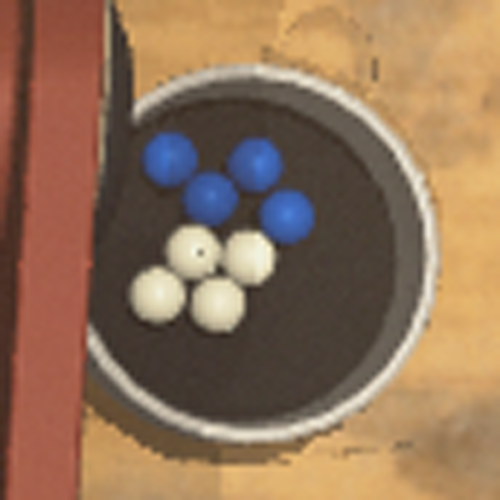

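White sits centre-left at crop (155-250,250-305), blue above it at (170-285,160-215). It's a compact group but not yet mixed, so I'll stir more, entering at the empty lower right.

```bash

python3 -m inch '[{"dx":0.021,"dy":-0.05,"dz":0,"rx":0,"ry":0,"rz":0},{"dx":0.021,"dy":-0.11,"dz":0,"rx":0,"ry":0,"rz":0},{"dx":0.021,"dy":-0.17,"dz":0,"rx":0,"ry":0,"rz":0},{"dx":0.021,"dy":-0.225,"dz":0,"rx":0,"ry":0,"rz":0},{"dx":0.021,"dy":-0.2525,"dz":0,"rx":0,"ry":0,"rz":0}]' |sed -n 2p
python3 -m inch '[{"dx":0,"dy":0,"dz":0.02,"rx":0,"ry":0,"rz":0},{"dx":0,"dy":0,"dz":0.07,"rx":0,"ry":0,"rz":0},{"dx":0,"dy":0,"dz":0.11,"rx":0,"ry":0,"rz":0},{"dx":0,"dy":0,"dz":0.126,"rx":0,"ry":0,"rz":0},{"dx":0,"dy":0,"dz":0.126,"rx":0,"ry":0,"rz":0}]' |sed -n 2,4p
python3 -m inch '[{"dx":-0.0075,"dy":0.019,"dz":0,"rx":0,"ry":0,"rz":0},{"dx":-0.015,"dy":0.0375,"dz":0,"rx":0,"ry":0,"rz":0},{"dx":-0.024,"dy":0.056,"dz":0,"rx":0,"ry":0,"rz":0},{"dx":-0.031,"dy":0.074,"dz":0,"rx":0,"ry":0,"rz":0},{"dx":-0.019,"dy":0.084,"dz":0,"rx":0,"ry":0,"rz":0}]' |sed -n 2,4p
python3 -m inch '[{"dx":0.02,"dy":-0.005,"dz":0,"rx":0,"ry":0,"rz":0},{"dx":0.0375,"dy":-0.021,"dz":0,"rx":0,"ry":0,"rz":0},{"dx":0.0175,"dy":-0.03,"dz":0,"rx":0,"ry":0,"rz":0},{"dx":-0.0025,"dy":-0.0375,"dz":0,"rx":0,"ry":0,"rz":0},{"dx":-0.0225,"dy":-0.045,"dz":0,"rx":0,"ry":0,"rz":0}]' |sed -n 2,4p
python3 -m inch '[{"dx":-0.0175,"dy":-0.0075,"dz":0,"rx":0,"ry":0,"rz":0},{"dx":-0.0075,"dy":-0.0275,"dz":0,"rx":0,"ry":0,"rz":0},{"dx":0.0125,"dy":-0.035,"dz":0,"rx":0,"ry":0,"rz":0},{"dx":0.0225,"dy":-0.015,"dz":0,"rx":0,"ry":0,"rz":0},{"dx":0.0275,"dy":0.005,"dz":0,"rx":0,"ry":0,"rz":0}]' |sed -n 2,4p
python3 -m inch '[{"dx":0.0125,"dy":0.015,"dz":0,"rx":0,"ry":0,"rz":0},{"dx":0.03,"dy":0.005,"dz":0,"rx":0,"ry":0,"rz":0},{"dx":0.0325,"dy":-0.015,"dz":0,"rx":0,"ry":0,"rz":0},{"dx":0.0125,"dy":-0.0175,"dz":0,"rx":0,"ry":0,"rz":0},{"dx":-0.0075,"dy":-0.0175,"dz":0,"rx":0,"ry":0,"rz":0}]' |sed -n 2,4p
python3 -m inch '[{"dx":0,"dy":0,"dz":-0.03,"rx":0,"ry":0,"rz":0},{"dx":0,"dy":0,"dz":-0.08,"rx":0,"ry":0,"rz":0},{"dx":0,"dy":0.03,"dz":-0.125,"rx":0,"ry":0,"rz":0},{"dx":0,"dy":0.09,"dz":-0.125,"rx":0,"ry":0,"rz":0},{"dx":0,"dy":0.15,"dz":-0.125,"rx":0,"ry":0,"rz":0}]' >/dev/null
python3 -m inch '[{"dx":0,"dy":0.06,"dz":0,"rx":0,"ry":0,"rz":0},{"dx":0,"dy":0.1,"dz":0,"rx":0,"ry":0,"rz":0},{"dx":0,"dy":0.1,"dz":0,"rx":0,"ry":0,"rz":0}]' |head -2
python3 -c "
from h import *
f=save('top','g_top.png');beads(f,'g.png');rel(.5007,-.125,.2,0)"
```

```text
tool_pos: [0.4841, -0.1645, 0.2047]
tool_pos: [0.4839, -0.1591, 0.1021]
tool_rot: [-0.001, -0.0, 1.0, 0.001]
contact_force: [0.7, -0.0, -0.9]
tool_pos: [0.5015, -0.0917, 0.105]
tool_rot: [0.001, -0.001, 1.0, -0.0]
contact_force: [0.6, -0.9, -1.5]
tool_pos: [0.5177, -0.1286, 0.1042]
tool_rot: [-0.0, -0.0, 1.0, -0.0]
contact_force: [-0.1, 0.6, -1.2]
tool_pos: [0.4949, -0.1242, 0.1039]
tool_rot: [-0.0, 0.001, 1.0, -0.0]
contact_force: [-0.1, 0.0, -1.5]
tool_pos: [0.5019, -0.1379, 0.1041]
tool_rot: [0.0, -0.0, 1.0, -0.0]
contact_force: [0.1, 0.5, -0.8]
time: 17.6
tool_pos: [0.501, 0.0657, 0.204]
blue [(-7, -14, np.float64(0.94), 'nn', 22), (11, -25, np.float64(0.94), 'nn', 39), (28, -11, np.float64(0.94), 'nn', 27), (12, 4, np.float64(0.94), 'nn', 21)]
white [(30, 16, np.float64(0.97), 'nn', 22), (8, 25, np.float64(0.95), 'nn', 21), (-10, 8, np.float64(0.95), 'nn', 22), (-14, 30, np.float64(0.96), 'nn', 36)]
t 17.65 pos [0.5012 0.0639 0.2039] d [ 0.0018 -0.2361  0.0049] r [-0.0002  0.0002  0.0034] F [-0.6 -0.4 -1.1] w 0.225
```

The detector reports two strays: blue at (11,-25), 39 mm from the nearest white, and white at (-14,30), 36 mm from the nearest blue. The limit is 33 mm. I'll nudge the blue inward from outside and look.

```bash

python3 -m inch '[{"dx":-0.013,"dy":-0.06,"dz":0,"rx":0,"ry":0,"rz":0},{"dx":-0.013,"dy":-0.12,"dz":0,"rx":0,"ry":0,"rz":0},{"dx":-0.013,"dy":-0.18,"dz":0,"rx":0,"ry":0,"rz":0},{"dx":-0.013,"dy":-0.24,"dz":0,"rx":0,"ry":0,"rz":0},{"dx":-0.013,"dy":-0.296,"dz":0,"rx":0,"ry":0,"rz":0}]' |sed -n 2p
python3 -m inch '[{"dx":0,"dy":0,"dz":0.0,"rx":0,"ry":0,"rz":0},{"dx":0,"dy":0,"dz":0.05,"rx":0,"ry":0,"rz":0},{"dx":0,"dy":0,"dz":0.1,"rx":0,"ry":0,"rz":0},{"dx":0,"dy":0,"dz":0.121,"rx":0,"ry":0,"rz":0},{"dx":0,"dy":0,"dz":0.121,"rx":0,"ry":0,"rz":0}]' |sed -n 2,4p
python3 -m inch '[{"dx":0,"dy":0.008,"dz":0,"rx":0,"ry":0,"rz":0},{"dx":0,"dy":0.016,"dz":0,"rx":0,"ry":0,"rz":0},{"dx":0,"dy":0.025,"dz":0,"rx":0,"ry":0,"rz":0},{"dx":0,"dy":0.025,"dz":0,"rx":0,"ry":0,"rz":0}]' |sed -n 2,4p
python3 -m inch '[{"dx":0,"dy":-0.01,"dz":0,"rx":0,"ry":0,"rz":0},{"dx":0,"dy":-0.01,"dz":-0.05,"rx":0,"ry":0,"rz":0},{"dx":0,"dy":-0.01,"dz":-0.1,"rx":0,"ry":0,"rz":0},{"dx":0,"dy":0.04,"dz":-0.121,"rx":0,"ry":0,"rz":0},{"dx":0,"dy":0.1,"dz":-0.121,"rx":0,"ry":0,"rz":0}]' >/dev/null
python3 -m inch '[{"dx":0,"dy":0.06,"dz":0,"rx":0,"ry":0,"rz":0},{"dx":0,"dy":0.12,"dz":0,"rx":0,"ry":0,"rz":0},{"dx":0,"dy":0.17,"dz":0,"rx":0,"ry":0,"rz":0},{"dx":0,"dy":0.17,"dz":0,"rx":0,"ry":0,"rz":0}]' |head -2
python3 -c "
from h import *
f=save('top','i_top.png');beads(f,'i.png');rel(.5007,-.125,.2,0)"
```

```text
tool_pos: [0.5115, -0.178, 0.204]
tool_pos: [0.5104, -0.1743, 0.1042]
tool_rot: [-0.002, -0.0, 1.0, 0.001]
contact_force: [-0.2, 0.5, -0.8]
tool_pos: [0.5129, -0.154, 0.1079]
tool_rot: [0.001, -0.001, 1.0, -0.0]
contact_force: [-0.6, -0.0, -1.8]
time: 19.95
tool_pos: [0.5121, 0.0645, 0.204]
blue [(-6, -13, np.float64(0.96), 'nn', 22), (15, -9, np.float64(0.93), 'nn', 33), (35, 1, np.float64(0.93), 'nn', 22), (8, 11, np.float64(0.93), 'nn', 22)]
white [(27, 22, np.float64(0.97), 'nn', 22), (6, 33, np.float64(0.96), 'nn', 22), (-14, 7, np.float64(0.96), 'nn', 22), (-16, 30, np.float64(0.95), 'nn', 30)]
t 20.0 pos [0.5123 0.0624 0.2039] d [ 0.0156 -0.2341  0.005 ] r [-0.0003  0.0003  0.003 ] F [-0.3 -0.8 -2.1] w 0.229
```

Only blue (15,-9) is borderline now at 33 mm. One more nudge of about 9 mm in +y.

```bash

python3 -m inch '[{"dx":-0.0045,"dy":-0.06,"dz":0,"rx":0,"ry":0,"rz":0},{"dx":-0.0045,"dy":-0.12,"dz":0,"rx":0,"ry":0,"rz":0},{"dx":-0.0045,"dy":-0.18,"dz":0,"rx":0,"ry":0,"rz":0},{"dx":-0.0045,"dy":-0.24,"dz":0,"rx":0,"ry":0,"rz":0},{"dx":-0.0045,"dy":-0.2815,"dz":0,"rx":0,"ry":0,"rz":0}]' |sed -n 2p
python3 -m inch '[{"dx":0,"dy":0,"dz":0.0,"rx":0,"ry":0,"rz":0},{"dx":0,"dy":0,"dz":0.05,"rx":0,"ry":0,"rz":0},{"dx":0,"dy":0,"dz":0.1,"rx":0,"ry":0,"rz":0},{"dx":0,"dy":0,"dz":0.122,"rx":0,"ry":0,"rz":0},{"dx":0,"dy":0,"dz":0.122,"rx":0,"ry":0,"rz":0}]' |sed -n 2,4p
python3 -m inch '[{"dx":0,"dy":0.008,"dz":0,"rx":0,"ry":0,"rz":0},{"dx":0,"dy":0.016,"dz":0,"rx":0,"ry":0,"rz":0},{"dx":0,"dy":0.0225,"dz":0,"rx":0,"ry":0,"rz":0},{"dx":0,"dy":0.0225,"dz":0,"rx":0,"ry":0,"rz":0}]' |sed -n 2,4p
python3 -m inch '[{"dx":0,"dy":-0.01,"dz":0,"rx":0,"ry":0,"rz":0},{"dx":0,"dy":-0.01,"dz":-0.05,"rx":0,"ry":0,"rz":0},{"dx":0,"dy":-0.01,"dz":-0.1,"rx":0,"ry":0,"rz":0},{"dx":0,"dy":0.04,"dz":-0.122,"rx":0,"ry":0,"rz":0},{"dx":0,"dy":0.1,"dz":-0.122,"rx":0,"ry":0,"rz":0}]' >/dev/null
python3 -m inch '[{"dx":0,"dy":0.06,"dz":0,"rx":0,"ry":0,"rz":0},{"dx":0,"dy":0.12,"dz":0,"rx":0,"ry":0,"rz":0},{"dx":0,"dy":0.15,"dz":0,"rx":0,"ry":0,"rz":0},{"dx":0,"dy":0.15,"dz":0,"rx":0,"ry":0,"rz":0}]' |head -2
python3 -c "
from h import *
f=save('top','j_top.png');beads(f,'j.png');rel(.5035,.0376,.2,0)
s=save('scene','j_sc.png')
a=cv2.imread('pics/j.png');b=cv2.resize(s[100:300,230:430],(300,300))[:,:,::-1]
cv2.imwrite('pics/jj.png',np.hstack([cv2.resize(a,(300,300)),b]))"
```

```text
tool_pos: [0.5152, -0.1689, 0.204]
tool_pos: [0.5137, -0.164, 0.1029]
tool_rot: [-0.003, 0.0, 1.0, 0.001]
contact_force: [-0.3, 1.1, -1.0]
tool_pos: [0.5167, -0.1456, 0.1074]
tool_rot: [0.001, -0.001, 1.0, -0.0]
contact_force: [-0.1, 0.1, -1.3]
time: 22.3
tool_pos: [0.5158, 0.0561, 0.2039]
blue [(-6, -11, np.float64(0.96), 'nn', 21), (35, 4, np.float64(0.93), 'nn', 22), (13, -2, np.float64(0.92), 'nn', 28), (3, 17, np.float64(0.92), 'nn', 22)]
white [(24, 23, np.float64(0.98), 'nn', 22), (-17, 8, np.float64(0.96), 'nn', 21), (3, 39, np.float64(0.95), 'nn', 22), (-17, 30, np.float64(0.96), 'nn', 23)]
t 22.35 pos [0.5159 0.0545 0.2039] d [ 0.0156 -0.0211  0.0048] r [-0.0004  0.0001  0.0022] F [-0.5 -0.7 -0.8] w 0.224
```

View pics/jj.png

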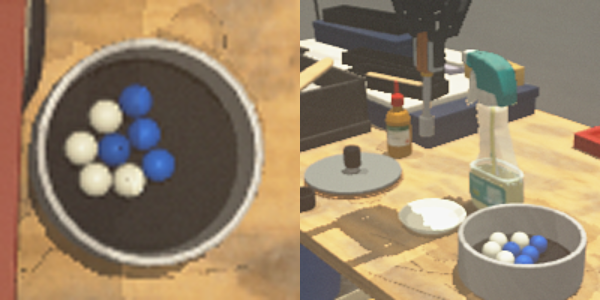

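All eight beads are now within 28 mm of the other colour in a compact group at crop (80-160,100-180). The lid lies knob up on the mat and the stirrer hangs upright in the grip. Now it goes back to its saucer.

```bash

python3 -m inch '[{"dx":0.0155,"dy":-0.021,"dz":0,"rx":0,"ry":0,"rz":0},{"dx":0.0155,"dy":-0.021,"dz":0.03,"rx":0,"ry":0,"rz":0},{"dx":0.0155,"dy":-0.021,"dz":0.075,"rx":0,"ry":0,"rz":0},{"dx":0.0155,"dy":-0.021,"dz":0.12,"rx":0,"ry":0,"rz":0},{"dx":0.0155,"dy":-0.021,"dz":0.132,"rx":0,"ry":0,"rz":0}]' |sed -n 2p
python3 -m inch '[{"dx":0,"dy":0,"dz":0,"rx":0,"ry":0,"rz":0},{"dx":0,"dy":0,"dz":0.004,"rx":0,"ry":0,"rz":0},{"dx":0,"dy":0,"dz":0.007,"rx":0,"ry":0,"rz":0},{"dx":0,"dy":0,"dz":0.007,"rx":0,"ry":0,"rz":0}]'
python3 -c "
from h import *
rel(.5035,.0376,.0905,0)"
```

```text
tool_pos: [0.5004, 0.0356, 0.0937]
time: 23.3
tool_pos: [0.5045, 0.0369, 0.094]
tool_rot: [0.001, -0.0, 1.0, -0.0]
contact_force: [-0.2, -0.1, -1.5]
gripper_width: 0.229
grasp_force: 60.6
t 23.3 pos [0.5045 0.0369 0.094 ] d [0.0013 0.0009 0.0043] r [-0.0002  0.0016  0.0005] F [-0.2 -0.1 -1.5] w 0.229
```

```bash

python3 -m inch '[{"dx":0,"dy":0,"dz":0.0025,"rx":0,"ry":0,"rz":0},{"dx":0,"dy":0,"dz":0.004,"rx":0,"ry":0,"rz":0},{"dx":0,"dy":0,"dz":0.005,"rx":0,"ry":0,"rz":0},{"dx":0,"dy":0,"dz":0.005,"rx":0,"ry":0,"rz":0}]'
```

```text
time: 23.7
tool_pos: [0.5042, 0.0371, 0.0901]
tool_rot: [0.001, -0.0, 1.0, -0.0]
contact_force: [-2.9, -0.1, 5.7]
gripper_width: 0.227
grasp_force: 61.7
```

```bash

python3 -m inch '[{"dx":0,"dy":0,"dz":-0.0008,"rx":0,"ry":0,"rz":0},{"dx":0,"dy":0,"dz":-0.0008,"rx":0,"ry":0,"rz":0}]' | sed -n 4p
python3 -m inch '[{"dx":0,"dy":0,"dz":0,"rx":0,"ry":0,"rz":0},{"dx":0,"dy":0,"dz":0,"rx":0,"ry":0,"rz":0},{"dx":0,"dy":0,"dz":0,"rx":0,"ry":0,"rz":0},{"dx":0,"dy":0,"dz":0,"rx":0,"ry":0,"rz":0}]' 1
python3 -m inch '[{"dx":0,"dy":0,"dz":-0.02,"rx":0,"ry":0,"rz":0},{"dx":0,"dy":0,"dz":-0.07,"rx":0,"ry":0,"rz":0},{"dx":0,"dy":0,"dz":-0.12,"rx":0,"ry":0,"rz":0},{"dx":0,"dy":0,"dz":-0.17,"rx":0,"ry":0,"rz":0},{"dx":0,"dy":0,"dz":-0.23,"rx":0,"ry":0,"rz":0}]'|sed -n 1,2p
python3 -m inch '[{"dx":0.15,"dy":0.1,"dz":-0.05,"rx":0,"ry":0,"rz":0},{"dx":0.15,"dy":0.1,"dz":-0.05,"rx":0,"ry":0,"rz":0},{"dx":0.15,"dy":0.1,"dz":-0.05,"rx":0,"ry":0,"rz":0},{"dx":0.15,"dy":0.1,"dz":-0.05,"rx":0,"ry":0,"rz":0}]'|sed -n 1,2p
python3 - <<'E'
from h import *
f=save("top","k_top.png");beads(f);s=save("scene","k_sc.png")
cv2.imwrite("pics/k.png",np.vstack([cv2.resize(f[130:280,190:450],(520,300)),cv2.resize(s[130:330,180:480],(450,300))[:, :].copy() if 0 else cv2.resize(s[130:303,180:480],(520,300))])[:,:,::-1])
E
```

```text
contact_force: [-0.8, 0.2, 5.1]
time: 24.3
tool_pos: [0.5032, 0.037, 0.0887]
tool_rot: [-0.0, -0.0, 1.0, 0.0]
contact_force: [-0.2, 1.4, -0.6]
gripper_width: 0.89
grasp_force: 0.0
time: 24.8
tool_pos: [0.5025, 0.037, 0.2733]
time: 25.2
tool_pos: [0.3815, 0.1191, 0.3163]
blue [(-6, -11, np.float64(0.95), 'nn', 22), (35, 4, np.float64(0.94), 'nn', 22), (13, -2, np.float64(0.92), 'nn', 28), (3, 17, np.float64(0.94), 'nn', 22)]
white [(24, 24, np.float64(0.96), 'nn', 22), (-17, 8, np.float64(0.96), 'nn', 22), (3, 39, np.float64(0.95), 'nn', 22), (-17, 30, np.float64(0.95), 'nn', 23)]
```

View pics/k.png

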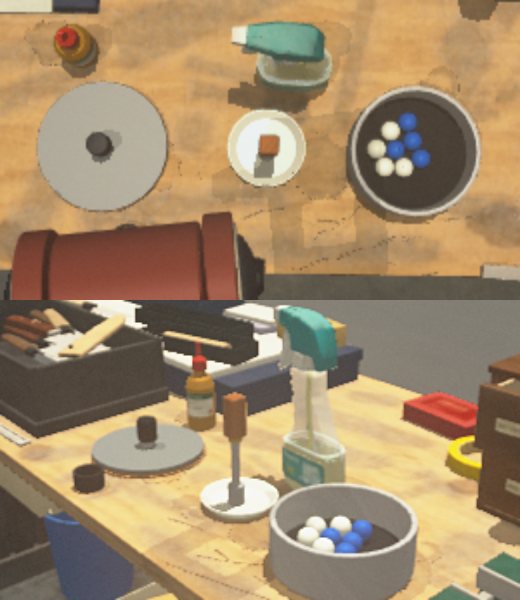

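The final picture shows the lid knob up on the mat (102,147), the stirrer upright in the saucer (268,147), the beads mixed in the bowl, and the bottles and loupe unmoved. The robot is clear of everything.

```bash
python3 -c "
from h import *
print(ticket.job_done())"
```

```text
the job is handed in; nothing more can be done
None
```

The job is handed in at about 25 s: the lid lies knob up on the mat, the stirrer stands upright in its saucer, the bottles and loupe look unmoved, and all eight beads are in the bowl, each within a measured gap of 6 mm (limit 11 mm) of one of the other colour.

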